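Set the pull handle straight and close its cover

ROBOT

A 7-joint arm with a two-finger parallel gripper is mounted at the origin on the work surface. World frame = base frame: x ahead of the robot, y to its left, z up, the work surface at z = 0. Lengths are in mm, angles in rad, forces in N, time in s.
With the tool pointing down it reaches from about 425 to 975 mm from the base axis. Payload 16.7 kg.
Tool frame: the origin (TCP) lies on the centre line of the jaws, within the pads' length; the fingertips stand 25 mm ahead of it and the grasp point (between the pads) lies 6 mm ahead of it; z points along the fingers, y is the line along which they close (so a half turn about z gives the same grasp; the last joint's range is limited). The gripper opens to 85 mm and grips with 20 to 120 N. Pads are 22 mm wide; open, the fingers measure 114 mm over their backs; the gripper's body (76 mm by 85 mm) begins 54 mm behind the grasp point. The pads swing forward as they close: fully open they stand 13 mm farther back than shut.
Start: joints at [-0.149, 0.426, 0.074, 1.606, -0.034, 1.111, -0.067], TCP at [674.965, -0.02, 256.302] pointing down, gripper open.
Joint ranges: [-2.85, 2.85], [-0.5, 2.14], [-1.23, 1.37], [0.21, 2.46], [-1.02, 4.16], [0.16, 2.05], [-2.73, 2.73]. Speed limits (rad/s): [1.89, 1.89, 2.39, 2.39, 3.01, 3.01, 3.01].

INTERFACE

Orientations are given as [roll, pitch, yaw] about the fixed x, y, z axes, in that order (R = Rz(yaw) Ry(pitch) Rx(roll)).
In Python, from rig import env, observe, snapshot, finder gives the robot as it stands. Calls block until the motion is done:
- env.move_pose(position, orientation): joint-space move of the TCP to a pose.
- env.line_to(position, orientation=None, vel=150): straight line of the TCP; orientation=None keeps the orientation; vel is the mean speed in mm/s.
- env.movej(angles): joint-space move.
- env.ungrasp() and env.grasp(f_grip=None): open the fingers fully, or close them until they stop; f_grip is the grip in N (None keeps the last).
- env.dwell(seconds).
- env.solve_ik(position, orientation): joint angles nearest the present ones, or None.
- observe(): the state.
- snapshot(name): name is "scene" or "side" or "wrist"; returns a dict with "pixels" (384x512x3 uint8, red, green, blue), "mtx" (3x3 intrinsics, pixels), "T" (4x4, takes a point from camera to world coordinates). Camera axes: x right, y down, z forward; pixel columns grow to the right and rows downward; lengths in mm; the calibration is good to about 2 mm. A picture is of the moment at which its call begins. There is no depth.
A pose or a line that the arm cannot do raises env.PlanningError and nothing moves.
- env.finish_job(): hands the job in; it is judged then, once.
Trained networks look in the newest picture that a camera, given by its name, has taken for a name from the list of things; names that differ only in an ending like _2 or _b are one class to them, and where a whole thing is asked for, a point or a joint stands for the part that bears it (a point fixed in the world has none). Each returns a list of dicts, best first, with "p" (0 to 1); they miss things now and then, are a little off and sometimes report something else, mostly with a low value. They report only what shows in the picture. A call takes as long as a camera call. They do not tell look-alikes from the thing itself.
- finder.search_frame(label, camera): "at" ([row, column] as shares, 0 to 1, of the picture: columns of its width, rows of its height, amid what is visible of it).
The state is a dict: "time_s": time; "q": joint angles; "qvel": joint speeds; "joint_efforts": joint torques, N m; "position": TCP position; "eef_rot": TCP orientation; "wrist_force": force on the tool from outside, world axes, zero at the start; "torque": the same for the moment, N m; "gripper_width": finger opening in mm; "grip_force": force on a finger pad.
Only numpy, scipy, OpenCV 4.12 (cv2) and the standard library are available. Lean on these libraries where they do the work, as an engineer would, in place of code of your own. Each camera call takes 0.05 s, during which the arm holds its last target. There are 200 camera calls.

TASK

On the lattice door leaf, swing the steel pull handle round on its fixed foot until its free foot stands over the centre of the round seat washer let into the stile, and slide the loose cover rose along the bar, round the bend and down the leg until it lies flat on the stile around that foot. Leave the gouges, the screwdriver and the brush that lie on the leaf where they are.

Things in the scene. Friction and masses are not known exactly. Their poses are not given: they have to be found in the camera images.
- handle: Pull handle: round steel rod 16 mm thick, bent like a low bridge, two upright legs 240 mm apart (axes) and a level bar. Origin: on the fixed foot's axis at the leaf's face. x runs level from the fixed to the free foot, z up. It turns stiffly about the fixed foot's upright axis and stays where left (about 4 N sideways at the free end moves it); no stop marks the right place; it cannot lift or slide.
- bar_mid (a point): Middle of the handle's bar, on the rod's axis, 70 mm above the leaf's face; axes as the handle's. Both bends have a radius of 32 mm on the rod's axis: the bar is straight 88 mm to each side of this point and the legs are straight from the face up to 38 mm. A second rose, already home on the fixed foot, is part of the handle.
- free_foot (a point): Centre of the foot of the handle's free leg, at the height of the leaf's face (the rod ends just clear of the face). Axes as the handle's. The rose has to come down round this leg. Pushed on one side only, more than about 15 mm off the rod, it tilts and binds; pushed evenly on both sides of the rod it slides, and past the middle of the bend its weight helps.
- seat (a point): Centre of the free foot's seat: a flush dark round washer 38 mm wide with a bolt hole in its middle, in the stile, at the leaf's face, 28 mm above the bench and 240 mm from the fixed foot's axis. z is up; -y points from the fixed foot to the seat along the stile; +x across the leaf over the lattice. The handle starts swung 0.3 to 0.55 rad off the stile to the +x side.
- rose: Loose cover rose: steel ring captive on the bar, about 90 g. Flange 64 mm wide, 8 mm thick; hub 36 mm wide, 10 mm long; 18 mm in all; bore 21 mm. Origin on the bore's axis, halfway (9 mm from either end). x runs along the bore from hub to flat flange face: along the handle's x on the bar (origin about 2.5 mm under the bar's axis), straight down when home (origin 9 mm above the leaf's face). Friction about 0.6.
- leaf: Lattice door leaf, fixed flat on the bench: 380 mm (x) by 600 mm (y), 28 mm thick, pale wood, fretwork field level with the stiles and rails. Origin at the centre of its underside. The handle's stile is its -x edge, 90 mm wide.
- gouge_a: Bystander: a wood-handled gouge 240 mm long lying on the lattice, about 26 mm high; origin at mid length, on its underside, x towards the blade.
- gouge_b: Bystander: a wood-handled gouge 230 mm long lying on the lattice, about 24 mm high; origin at mid length, on its underside, x towards the blade.
- driver: Bystander: a screwdriver 190 mm long lying along x of its frame on the rail beyond the fixed foot, lower than 40 mm.
- dustbrush: Bystander: a hand brush 190 mm long lying along x of its frame on the rail beyond the seat, lower than 60 mm.
There are look-alikes about, which are no part of the job. There is more than one size of the rose; the one meant has the size given above.

How it is judged (in metres and radians):
At the end, for the whole second after the job is handed in: The free foot is within 8 mm of the seat's centre, the loose rose lies flat on the stile around it (within 12 mm of the seat's centre, its centre less than 11.5 mm above the face, tilted less than 0.09 rad), at rest; the tools on the leaf not moved more than 40 mm at any time (horizontal distance between free_foot and seat below 0.008 m and horizontal distance between rose and seat below 0.012 m and z of rose in the frame of seat below 0.0115 m and angle between the x axis of rose and the z axis of seat, either way round below 0.09 rad and linear speed of rose below 0.02 m/s); the robot touches nothing.
It fails at once if a gouge, the screwdriver or the brush lying on the leaf is moved more than 40 mm (distance of any of gouge_a, gouge_b, driver, dustbrush from where it was at the start of the episode above 0.04 m).
It also fails if it takes over 42 s, if anything falls off the work surface, if the arm or the gripper's body presses on something with over 40 N, if the wrist force passes 120 N, or if a joint passes its speed limit or range.

## Working session

There is one attempt and no reset: what is moved stays moved. The work goes in short steps, each a Python script; the robot and the scene stay as the last script left them, time stands still between calls to the robot, and variables do not carry over. Pictures are saved under pics/ and viewed, at most 10 in all, crops included, and the job is handed in when it is done.

```bash
ls; mkdir -p pics; python3 - <<'E'
from rig import env, observe, snapshot, finder
import cv2,numpy as np
ims=[]
for c in ["scene","side"]:
    s=snapshot(c); cv2.imwrite(f"pics/{c}0.png",cv2.resize(s["pixels"][:,:,::-1],(800,600),interpolation=cv2.INTER_CUBIC))
    print(c,s["mtx"].tolist(),np.round(s["T"],4).tolist())
    for n in ["handle","bar_mid","free_foot","seat","rose","leaf","gouge_a","driver","dustbrush"]:
        print(n,[(round(d["p"],2),round(d["at"][0]*384),round(d["at"][1]*512)) for d in finder.search_frame(n,c)])
print(observe())
E
```

```text
pics
scene [[396.85211987418603, 0.0, 256.61740473042846], [0.0, 396.85211987418603, 185.02589491303223], [0.0, 0.0, 1.0]] [[-0.3033, 0.7541, -0.5825, 1129.9885], [0.9528, 0.2469, -0.1765, 216.1011], [0.0107, -0.6085, -0.7934, 870.0292], [0.0, 0.0, 0.0, 1.0]]
handle [(0.61, 181, 265)]
bar_mid []
free_foot [(0.58, 186, 268)]
seat []
rose [(0.78, 139, 276), (0.62, 175, 225)]
leaf [(0.73, 243, 223)]
gouge_a [(0.89, 237, 130), (0.64, 267, 254)]
driver [(0.72, 215, 332)]
dustbrush [(0.79, 197, 120)]
side [[436.3719026205172, 0.0, 256.00650437174477], [0.0, 436.3719026205172, 195.29774768433768], [0.0, 0.0, 1.0]] [[-0.7501, -0.3688, 0.549, -1.2505], [-0.6613, 0.4188, -0.6223, 642.0077], [-0.0004, -0.8298, -0.558, 667.3383], [0.0, 0.0, 0.0, 1.0]]
handle [(0.8, 229, 255)]
bar_mid [(0.98, 228, 253)]
free_foot [(0.83, 230, 252)]
seat [(0.6, 215, 217)]
rose [(0.91, 261, 325), (0.84, 186, 267), (0.79, 224, 340), (0.66, 223, 221)]
leaf []
gouge_a [(0.97, 201, 179), (0.85, 155, 249)]
driver [(0.78, 266, 181), (0.54, 157, 298), (0.37, 233, 255)]
dustbrush [(0.83, 158, 298)]
{'time_s': 1.0, 'q': array([-0.1495162 ,  0.4260846 ,  0.07390735,  1.60600407, -0.03415815,
        1.11078488, -0.06710712]), 'qvel': array([ 2.31760703e-05, -5.45333031e-04, -1.40863228e-03, -6.03869035e-04,
        1.39470646e-04,  1.15122781e-04,  5.01602153e-04]), 'joint_efforts': array([ 3.14804725e-03, -9.49550200e+01,  3.75922233e+00, -4.63880718e+01,
        1.90331577e-02,  2.56437757e-03,  2.40084057e-05]), 'position': array([6.74967155e+02, 2.98730395e-03, 2.56310477e+02]), 'eef_rot': array([-3.14156511e+00, -8.06771824e-05,  1.57071494e+00]), 'wrist_force': array([0.31655872, 0.06705119, 0.20094757]), 'torque': array([ 0.02674741, -0.01970132,  0.0345421 ]), 'grip_force': 0.0, 'gripper_width': 85.1460431163106}
```

View pics/scene0.png

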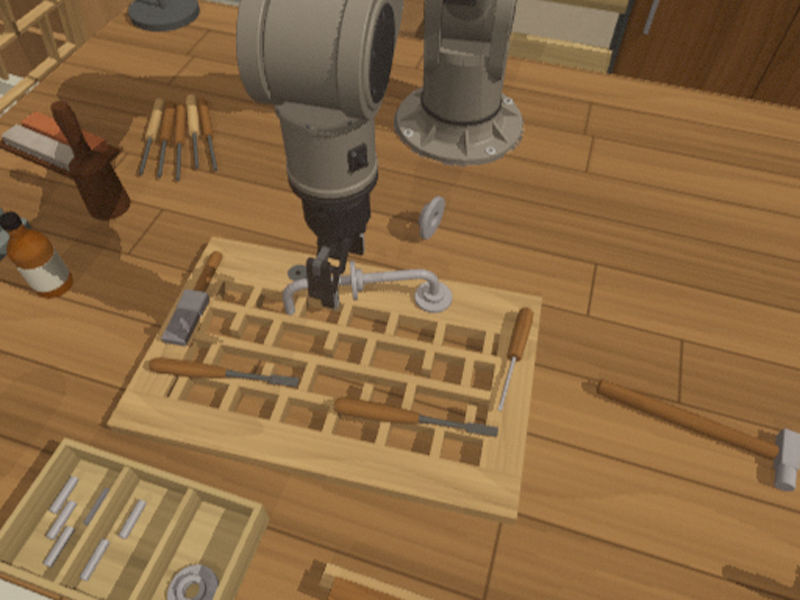

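View pics/side0.png

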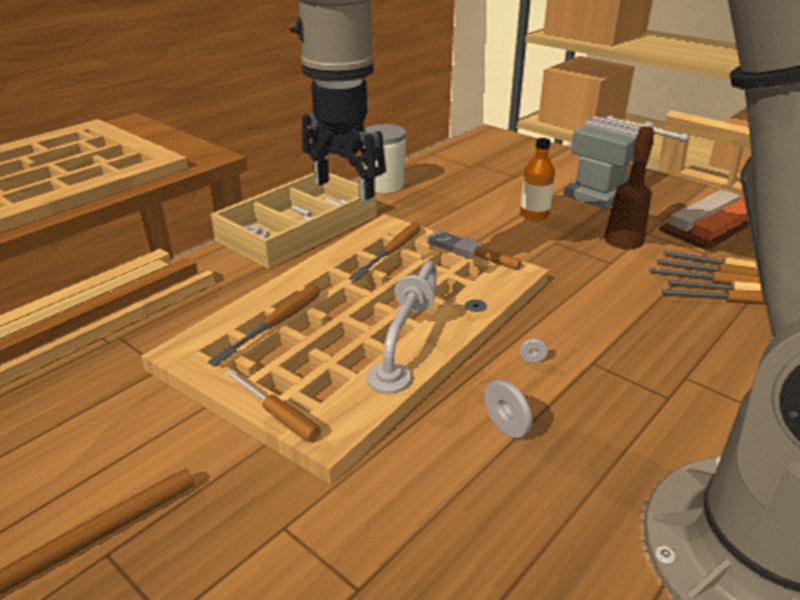

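The pull handle has its fixed foot, with rose, at scene (432,297) and side (390,378). The loose rose is mid-bar at scene (356,280) and side (414,290), and the seat washer is at side (475,305) and scene (297,271).

Things that could be mistaken for the loose rose, as side pixels:
- the small washer on the bench at (533,350)
- the big ring on the bench at (507,408)
- the home rose at (390,378)
- the tray rings, at scene (192,583)

I choose the one on the bar and will check it in a wrist close-up.

```bash
cat > h.py <<'E'
from rig import env, observe, snapshot, finder
import cv2,numpy as np
def ray(s,u,v):
    d=s["T"][:3,:3]@np.linalg.inv(s["mtx"])@np.array([u,v,1.]); return s["T"][:3,3],d/np.linalg.norm(d)
def onz(s,u,v,z):
    o,d=ray(s,u,v); return o+d*(z-o[2])/d[2]
def tri(*rs):
    A=sum(np.eye(3)-np.outer(d,d) for o,d in rs); b=sum((np.eye(3)-np.outer(d,d))@o for o,d in rs)
    return np.linalg.solve(A,b)
def proj(s,P):
    T=np.linalg.inv(s["T"]); c=(T[:3,:3]@np.atleast_2d(P).T+T[:3,3:]); p=s["mtx"]@c; return (p[:2]/p[2]).T
E
python3 - <<'E'
from h import *
k=.64
sc=snapshot("scene"); sd=snapshot("side"); w=snapshot("wrist")
P=lambda s,u,v,z:print(np.round(onz(s,u*k,v*k,z)))
print("seat");P(sc,297,271,28);P(sd,475,305,28)
print("fixed");P(sc,432,298,36);P(sd,389,379,36)
print("rose",tri(ray(sc,356*k,280*k),ray(sd,414*k,290*k)))
print("corners");P(sc,541,296,28);P(sc,210,238,28);P(sd,549,266,28);P(sd,332,466,28);P(sd,145,357,28)
print("bend");P(sc,289,292,80);print(w["mtx"],w["T"])
cv2.imwrite("pics/w0.png",cv2.resize(w["pixels"][:,:,::-1],(800,600)))
E
```

```text
seat
[ 530. -156.   28.]
[ 533. -155.   28.]
fixed
[519.  86.  36.]
[507.  90.  36.]
rose [567.38658261 -31.15255941 100.53861271]
corners
[452. 260.  28.]
[ 508. -337.   28.]
[ 508. -349.   28.]
[454. 254.  28.]
[824. 289.  28.]
bend
[ 611. -128.   80.]
[[344.18786598   0.         250.70329931]
 [  0.         344.18786598 184.68738868]
 [  0.           0.           1.        ]] [[ 9.99999971e-01 -4.72376885e-05  2.34331112e-04  6.75324073e+02]
 [ 1.75992996e-05 -9.63071602e-01 -2.69245407e-01  6.78583601e+01]
 [ 2.38396170e-04  2.69245403e-01 -9.63071574e-01  3.73829922e+02]
 [ 0.00000000e+00  0.00000000e+00  0.00000000e+00  1.00000000e+00]]
```

View pics/w0.png

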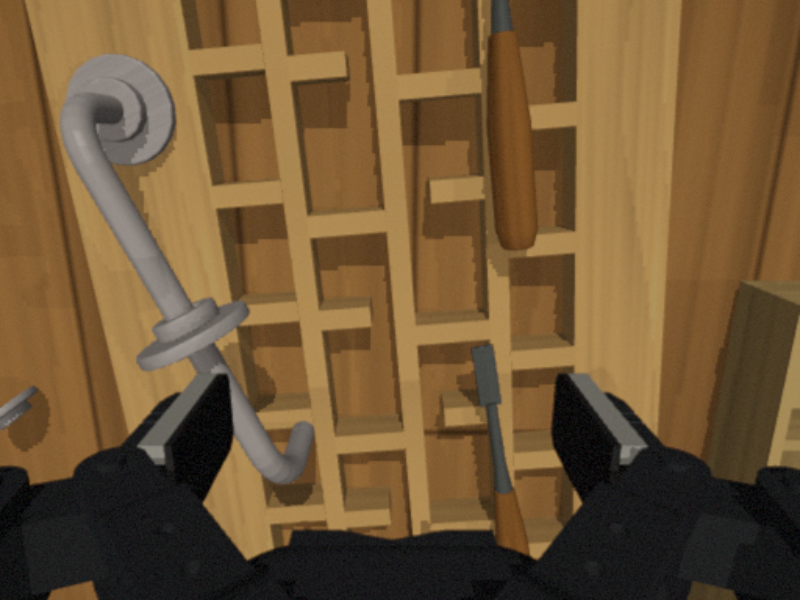

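The wrist view shows the rose on the bar at (193,335), hub towards the fixed foot and flange towards the free end. Its flange is about 60 mm, so this is the right one. The home rose is centred at (120,109) and the free foot's tip is at (303,432). Next I'll fit the handle model.

```bash
python3 - <<'E'
from h import *
k=.64
w=snapshot("wrist");sc=snapshot("scene");sd=snapshot("side")
g=lambda s,u,v,z:np.round(onz(s,u*k,v*k,z),1)
print("fixed w",g(w,120,109,31),"side",g(sd,389,379,36))
print("bar",g(w,118,195,98),g(w,156,270,98),g(w,241,410,98)); print("tip",g(w,303,428,28),g(sc,289,310,28))
def handle(F,a):
    d=np.array([np.cos(a),np.sin(a),0]);p=[]
    t=np.linspace(0,np.pi/2,7)
    pr=[(0,0)]+[(32-32*np.cos(x),38+32*np.sin(x)) for x in t]
    pr+= [(240-x,z) for x,z in pr[::-1]]
    return np.array([F+d*x+[0,0,28+z] for x,z in pr])
from scipy.optimize import minimize
# grey-rod mask fit: pick low-saturation bright pixels
from itertools import product
masks=[]
for s in (w,sc,sd):
    hsv=cv2.cvtColor(s["pixels"],cv2.COLOR_RGB2HSV); m=((hsv[...,1]<50)&(hsv[...,2]>80)).astype(np.uint8)
    masks.append(cv2.GaussianBlur(cv2.distanceTransform(m,cv2.DIST_L2,5).clip(0,8),(0,0),1.5))
def cost(x,used=(0,2)):
    H=handle(np.array([x[0],x[1],0]),x[2]); H=np.concatenate([np.linspace(H[i],H[i+1],8) for i in range(len(H)-1)])
    c=0
    for i in used:
        p=proj((w,sc,sd)[i],H).astype(np.float32); c-=cv2.remap(masks[i],p[:,:1],p[:,1:],cv2.INTER_LINEAR).mean()
    return c
best=min((minimize(cost,[509+a,87+b,-1.47+c+.4],method="Nelder-Mead",options=dict(initial_simplex=np.array([509+a,87+b,-1.07+c])+np.array([[0,0,0],[5,0,0],[0,5,0],[0,0,.05]]))) for a,b,c in product((-4,4),(-4,4),(-.15,0,.15))),key=lambda r:r.fun)
print(best.x,best.fun,cost([509,87,-1.1]))
H=handle(np.array([*best.x[:2],0]),best.x[2]);out=[]
for s in (w,sd):
    im=s["pixels"][:,:,::-1].copy(); cv2.polylines(im,[np.round(proj(s,H)).astype(int)],False,(0,0,255),1)
    st=np.array([*best.x[:2],28])+240*np.array([np.sin(.093),-np.cos(.093),0])
    c=np.array([st+19*np.array([np.cos(t),np.sin(t),0]) for t in np.linspace(0,6.3,30)])
    cv2.polylines(im,[np.round(proj(s,c)).astype(int)],True,(0,255,0),1)
    out.append(im)
o=np.hstack([out[0][0:330,0:230],out[1][130:290,210:360].repeat(2,0).repeat(2,1)[:330].copy() if 0 else cv2.resize(out[1][130:290,210:360],(310,330))])
cv2.imwrite("pics/fit.png",cv2.resize(o,(800,489)))
hsv=cv2.cvtColor(sd["pixels"],cv2.COLOR_RGB2GRAY)[187:204,293:315];yy,xx=np.nonzero(hsv<95);print("seat px",xx.mean()+293,yy.mean()+187,len(xx),onz(sd,xx.mean()+293,yy.mean()+187,28))
E
```

```text
fixed w [510.9  84.9  31. ] side [506.6  90.2  36. ]
bar [536.4  40.1  98. ] [551.1   0.9  98. ] [589.7 -80.9  98. ]
tip [ 611.5 -133.    28. ] [ 611.6 -135.    28. ]
[511.70531835  88.8822993   -1.15582773] -8.453330039978027 -6.8875494
seat px 303.72972972972974 195.1216216216216 74 [ 534.1746973  -154.47488337   28.        ]
```

View pics/fit.png

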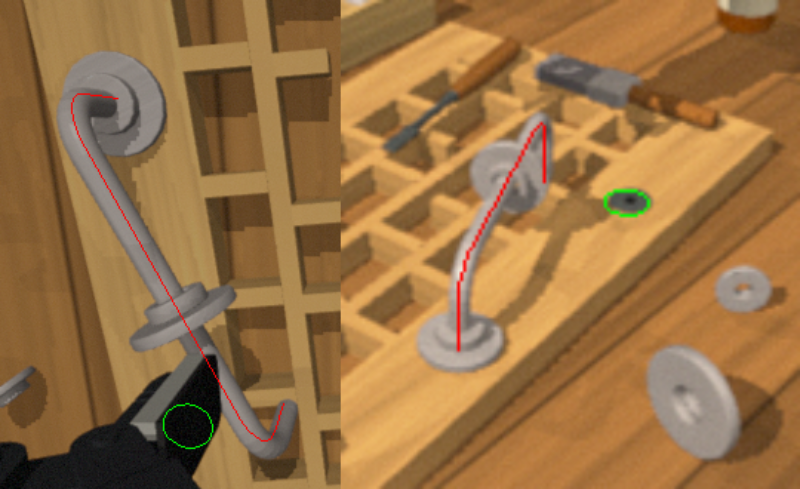

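The fit is tight: fixed foot ≈(512,88), handle angle ≈−1.15, seat ≈(533,−154), target angle ≈−1.484. The green circle lands on the washer. Now I'll swing it.

```bash
cat >> h.py <<'E'
F=np.array([512,88.]); PI=np.pi
def tp(s,a,z,off=0):
    "TCP pose: s along handle at angle a, height z, tool down, fingers closing across the bar"
    d=np.array([np.cos(a),np.sin(a)]); n=np.array([-d[1],d[0]])
    return [*(F+s*d+off*n),z],[PI,0,a+PI]
def st(m=""):
    o=observe(); print(m,"t%.1f"%o["time_s"],np.round(o["position"],1),"F",np.round(o["wrist_force"],1),"w%.1f g%.0f"%(o["gripper_width"],o["grip_force"]))
E
python3 - <<'E'
from h import *
a0,a1=-1.15,-1.484
env.move_pose(*tp(185,a0,185)); env.line_to(*tp(185,a0,104)); st("down")
env.grasp(40); st("grip")
for a in np.linspace(a0,a1,5)[1:]: env.line_to(*tp(185,a,104),vel=80); st()
env.ungrasp(); st("open"); env.line_to(tp(185,a1,185)[0]); st()
w=snapshot("wrist");sd=snapshot("side")
np.savez("s1.npz",wp=w["pixels"],wT=w["T"],sp=sd["pixels"])
o=np.hstack([w["pixels"][:,:400],cv2.resize(sd["pixels"][130:290,200:360],(384,384))])[:,:,::-1]
cv2.imwrite("pics/sw.png",o)
E
```

```text
down t2.6 [588.3 -80.5 104.7] F [ 0.3 -0.1  0.3] w85.7 g0
grip t3.3 [587.6 -80.9 104.3] F [-1.4 -0.2  6.1] w14.4 g39
 t3.6 [572.6 -87.  104.3] F [-5.  -2.1  6.9] w14.7 g40
 t3.9 [557.9 -91.5 104.3] F [-3.8 -2.4  7.4] w14.4 g40
 t4.3 [542.8 -94.8 104.3] F [-4.7 -3.1  6.9] w14.8 g40
 t4.6 [527.4 -96.8 104.3] F [-3.6 -2.9  7.7] w14.6 g40
open t5.3 [528.1 -96.3 104. ] F [-0.2 -1.4  0.7] w85.2 g0
 t6.0 [527.7 -96.2 184.4] F [ 0.2  0.2 -0.2] w85.6 g0
```

View pics/sw.png

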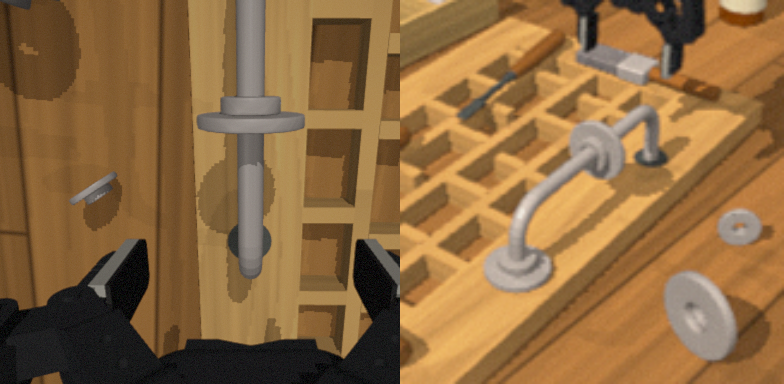

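The free foot's rod (250,255) now stands centred on the washer (250,240), and the rose on the bar is at wrist (250,112). Next I'll push the rose from behind its hub with the fingers pinching the rod.

```bash
python3 - <<'E'
from h import *
a=-1.484; z0=np.load("s1.npz"); w=dict(mtx=np.array([[344.188,0,250.703],[0,344.188,184.687],[0,0,1]]),T=z0["wT"])
d=np.array([np.cos(a),np.sin(a)])
for v,z in ((97,113),(122,127)): print("s at",v,(onz(w,250,v,z)[:2]-F)@d)
sh=(onz(w,250,97,113)[:2]-F)@d
s0=min(sh,122)-8-11
print("start s",s0)
env.line_to(*tp(s0,a,185)); env.line_to(*tp(s0,a,114)); env.grasp(20); st("grip")
for s in (130,165,197): env.line_to(*tp(s,a,114),vel=80); st(s)
for th in (20,40,60):
    r=23+9*th/60; t=np.radians(th)
    env.line_to(*tp(208+r*np.sin(t)-11,a,66+r*np.cos(t)+25),vel=50); st(th)
sd=snapshot("side");sc=snapshot("scene")
cv2.imwrite("pics/pu.png",np.hstack([cv2.resize(s["pixels"][y:y+120,x:x+120],(400,400)) for s,y,x in((sd,130,240),(sc,120,130))])[:,:,::-1])
E
```

```text
s at 97 121.40521199074105
s at 122 133.24908260607543
start s 102.40521199074105
grip t8.1 [520.9 -14.  114.3] F [-3.5 -0.3  5.5] w15.3 g20
130 t8.6 [523.2 -40.3 114. ] F [-0.6  6.4  0.4] w15.0 g20
165 t9.1 [526.4 -75.  113.9] F [ 1.2  8.3 -0.5] w14.9 g20
197 t9.7 [ 529.4 -107.   113.9] F [ 2.2  6.2 -1.7] w15.0 g20
20 t10.0 [ 530.1 -115.2  115.2] F [ 2.7 10.7 -3.8] w15.0 g20
40 t10.4 [ 530.9 -124.   113.3] F [-1.5 16.2  4.8] w15.1 g23
60 t10.7 [ 532.6 -132.8  107.8] F [-0.3 18.1 13.2] w14.8 g28
```

View pics/pu.png

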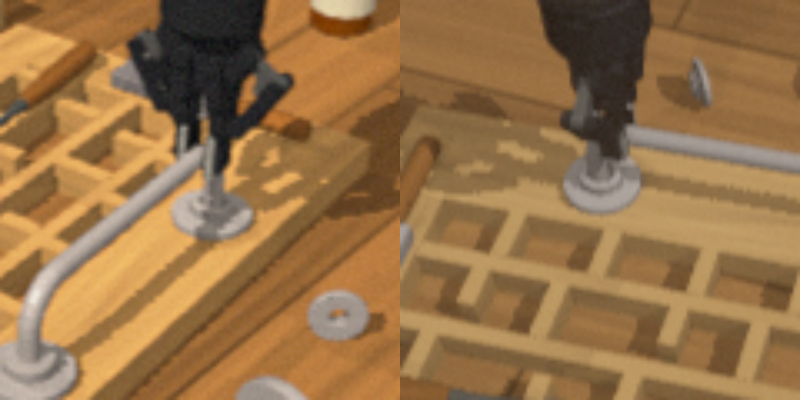

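The rose has slid home and lies round the free foot, at side crop (212,213). I'll release, back off and check for any handle drift.

```bash
python3 - <<'E'
from h import *
a=-1.484
env.ungrasp(); env.line_to(tp(186,a,114)[0]); env.line_to(*tp(185,a,185)); st()
w=snapshot("wrist"); old=np.load("s1.npz")["wp"]
for im in (old,w["pixels"]):
    for v in (30,60,90,(200)):
        g=im[v,225:280].astype(int); m=np.nonzero((g.max(1)-g.min(1)<35)&(g.max(1)>90))[0]; print(v,m.min()+225,m.max()+225,m.mean()+225)
sd=snapshot("side")
np.savez("s2.npz",sp=sd["pixels"])
P=sd["pixels"]; out=np.hstack([w["pixels"][:,:400],cv2.resize(P[150:250,250:350],(384,384))])[:,:,::-1]
cv2.imwrite("pics/fin.png",out)
print(w["T"][:3,3]-np.load("s1.npz")["wT"][:3,3])
E
```

```text
t12.6 [527.7 -96.6 184.4] F [-0.2  0.2 -1.7] w85.5 g0
30 236 264 250.0
60 236 264 250.0
90 237 263 250.0
200 238 262 250.0
30 239 265 252.0
60 239 265 252.0
90 239 265 252.0
200 241 265 253.0
[ 0.04474274 -0.37917378  0.00344987]
```

View pics/fin.png

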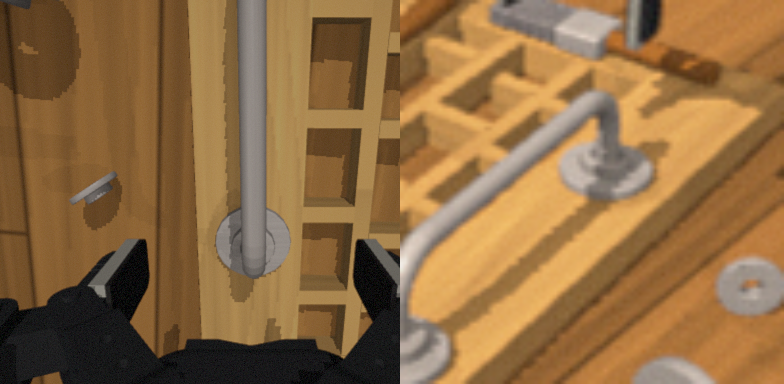

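The rod shifted only about 2 mm, to column 253 against the washer's 250. The rose's flange is centred at (253,241), against the seat at (250,240), and looks flat. Both are well within tolerance, so I'm handing in.

```bash
python3 -c "
from h import *
print(env.finish_job()); st()"
```

```text
the job is handed in; nothing more can be done
None
the job is handed in; nothing more can be done
```

I handed the job in about 13 s into the 42 s limit (the judge returned no verdict): by the last wrist picture the handle's free foot and the cover rose are each about 2–3 mm off the seat's centre, the rose looks flat on the stile, and the arm kept clear of the gouges, screwdriver and brush.

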